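Clamp up a rocker bar on a flatted shaft for tacking

TASK

Set up this rocker shaft for tack-welding: roll the shaft round in its V-blocks, without lifting it out of them, until its milled flat faces straight up. Then lay the bar with a hole at each end across the flat, square to the shaft and with its middle on the middle of the flat, and press the toggle clamp's handle fully down so that the rubber foot holds the bar there. Leave the other things on the bench where they lie, and finish with your hand off everything.

Things in the scene. Friction and masses are not known exactly. Their poses are not given: they have to be found in the camera images.
- fixture: Welding fixture, fixed: base plate 136 mm (x) by 235 (y -65 to 170), 12 thick, with two 90-degree V-blocks and a toggle clamp on the +y side. Origin on the bench below where the clamp's foot lands; z up, x along the Vs away from the robot, y to the clamp. V-blocks: x -60 to -36 and 36 to 60 mm, y +-29, tops 70 high. Clamp: riser y 84 to 156, x +-25, 86 high, cheek plates to 138.
- shaft: Dark steel tube lying loose in the V-blocks: 40 mm diameter, 180 long, 0.87 kg. Origin on its centre line at the flat's middle, 76 mm over the bench, within 6 mm along x of the fixture's origin; x along it like the fixture's x, z out of the flat. Spans x -116 to 64 mm. The flat starts 34 to 86 degrees from up, turned to the fixture's -y. Turns with about 0.1 Nm and stays where left.
- flat_mid (a point): Middle of the shaft's bright milled flat, 16 mm from the centre line (4 mm deep). The flat is 62 mm long (x +-31 mm) and 24 mm wide; the rest of the shaft is round. Axes as the shaft's: z out of the flat.
- shaft_free_end (a point): Centre of the shaft's free end face, towards the robot. The last 56 mm (50 to 62, as the shaft lies) before it are round and stand clear of the near V-block. Axes as the shaft's.
- bar: The rocker bar, a loose bright flat bar lying on the bench: 130 mm long (x), 30 mm wide (y), 12 mm thick, 0.34 kg, with a 13 mm hole 50 mm to either side of its middle. Origin at the middle of its underside, z up. It is the longer of the two flat pieces and the one with holes.
- clamp_handle (a joint): Handle angle, rad: 0 open (raised 54 degrees; starts at 0 to 0.1), 0.95 shut (level, at its stop). The handle points away from the shaft (+y) and reaches 130 mm from its pivot. Pressed down along its arc it swings the clamp arm down over the shaft, 1.58 times as far, and both stay where left. Takes about 7 N at the grip, some 12 N at the end.
- handle_pivot (a point): Point on the handle's pivot axis, which runs along the fixture's x: fixture y = 124 mm, 128 mm above the bench. Axes as the fixture's.
- clamp_grip (a point): Middle of the upper face of the handle's black rubber grip, 100 mm out from the handle's pivot axis along the handle and 8 mm above the handle's middle; its y axis points along the handle to its free end, its z axis out of the upper face. The grip is 75 mm long, 18 mm wide and 16 mm thick.
- clamp_foot: Rubber foot, 20 mm across, 9 thick, at the end of the clamp arm; origin at its underside's middle. The arm is 106 mm long, pivoted at fixture y = 106 mm, 119 mm high; open, it stands 77 to 86 degrees up, its end 240 mm over the bench, the foot 65 mm or more to the +y side of the shaft. Shut, the foot is over the fixture's origin, 102 mm high; sprung, it presses 3 N on the bar (top 104 mm).
- offcut: A plain flat offcut without holes, 95 x 40 x 10 mm, lying loose beside the bar; it may be in the bar's place and the bar in its. Not used. Origin at the middle of its underside.
- spray_can: A spray can standing on the bench, 65 mm across, 195 mm high. Not used.
- tape_measure: A tape measure lying on its side, 70 x 62 mm, 36 mm high. Not used.
- flange: A dark steel ring 90 mm across, 8 mm thick. Not used.
- weld_magnet: A welding magnet, a wedge 100 mm long, 20 mm thick, 58 mm high. Not used.
- hammer: A hammer lying on the bench, 300 mm long. Not used.
- grinder: An angle grinder, about 320 mm long. Not used.
Things that resemble listed ones, but are neither listed nor needed, are in the scene too. What is shaped like the bar but brown, green or red is not meant.

How it is judged:
By the outcome, as a careful person would: the job done as asked, in the order asked, and still so for the second after the job is handed in, with the robot touching nothing.
It also fails if it takes over 64 s, if anything falls off the work surface, if the arm or the gripper's body presses on something with over 40 N, if the wrist force passes 120 N, or if a joint passes its speed limit or range.

ROBOT

A 6-joint arm with a two-finger parallel gripper is mounted at the origin on the work surface. World frame = base frame: x ahead of the robot, y to its left, z up, the work surface at z = 0. Lengths are in m, angles in rad, forces in N, time in s.
With the tool pointing down it reaches from about 0.375 to 0.9 m from the base axis. Payload 3.1 kg.
Tool frame: the origin (TCP) lies on the centre line of the jaws, within the pads' length; the fingertips stand 8 mm ahead of it and the grasp point (between the pads) lies 11 mm behind it; z points along the fingers, y is the line along which they close (so a half turn about z gives the same grasp; the last joint's range is limited). The gripper opens to 85 mm and grips with 20 to 120 N. Pads are 22 mm wide; open, the fingers measure 114 mm over their backs; the gripper's body (76 mm by 85 mm) begins 54 mm behind the grasp point. The pads swing forward as they close: fully open they stand 13 mm farther back than shut.
Start: joints at [0.943, 0.527, 1.433, -0, 1.181, -0.178], TCP at [0.272, 0.563, 0.239] pointing down, gripper open.
Joint ranges: [-3.08, 3.08], [-0.75, 2.2], [0.22, 2.44], [-1.43, 4.57], [0, 2.65], [-2.85, 2.85]. Speed limits (rad/s): [2.79, 2.79, 3.14, 3.14, 3.14, 3.14].

INTERFACE

Orientations are given as a unit quaternion [x, y, z, w].
In Python, from station import * gives the robot as it stands.
- The arm moves only by the tool play_rows, never from a script. Its argument "rows" is a list of rows, each a list of 3 entries, a list of its own where there are three numbers: the turn, a rotation vector about the tool's x, y, z in degrees, then the shift along the tool's x, y, z in mm, then the closure, from 0 (fully open) to 1 (shut). In form: [[[ax, ay, az], [dx, dy, dz], jaw], ...]. A call has 1 to 12 rows; each row shifts and turns the commanded pose from where the row before left it, along the tool's axes as they then stand; what a row does not reach is not made up. A row lasts 1/12 s, in which the tool goes at most 41.7 mm and 7.16 degrees, less where a joint would pass 70% of its speed; a pose out of reach is approached as far as the arm can. A call with a gripper value outside its range is refused whole. The fingers move at their own pace and stop on an object; "grip_force" is the grip in N (left out, the last holds). Time passes only in rows, so rows that do not move let the fingers close. It gives the time, the measured TCP pose, the force, the opening and the grip force at its end, in the units of the state.
- sense(): the state, without advancing time (a new reading comes with each control period).
- snapshot(name): name is "side" or "top" or "wrist"; returns (picture, depth): 420x560x3 uint8, red, green, blue; 420x560 float32, m along the optical axis (not along the pixel's ray), 0 where there is no reading.
- get_calibration(name): a dict with "vfov" (degrees; the focal length in pixels is half the picture's height over the tangent of half this angle, whatever the lens; pixels are square), "cx", "cy" (the principal point, pixels), "xyz" and "attitude" of the camera in the world. Camera axes: x right, y down, z forward; pixel columns grow to the right and rows downward; lengths in m; the calibration is good to about 2 mm. A picture is of the moment at which its call begins: read the wrist's pose just before it. get_calibration takes no time and is no camera call; for the wrist camera it gives the pose at the moment of the call.
- sign_off(): hands the job in; it is judged then, once.
The state is a dict: "t": time; "q": joint angles; "qd": joint speeds; "tau": joint torques, N m; "tcp_pos": TCP position; "tool_rot": TCP orientation; "force": force on the tool from outside, world axes, zero at the start; "ft_torque": the same for the moment, N m; "finger_gap": opening from 0.0 (shut) to 1.0 (fully open); "gripper_force": force on a finger pad.
Only numpy, scipy, OpenCV 4.12 (cv2) and the standard library are available. Lean on these libraries where they do the work, as an engineer would, in place of code of your own. Each camera call takes 0.05 s, during which the arm holds its last target. There are 200 camera calls.

## Working session

There is one attempt and no reset: what is moved stays moved. The work goes in short steps, Python scripts to look and compute and a tool call to move; the robot and the scene stay as the last step left them, time stands still between calls to the robot, and variables do not carry over. Pictures are saved under pics/ and viewed, at most 10 in all, crops included, and the job is handed in when it is done.

Besides the shell and the picture viewer there is one more tool, called after "Call:" as a command line: name --argument value ..., lists and objects as JSON in quotes. play_rows: Moves the arm, as the interface text tells. Its arguments: {"type":"object","properties":{"rows":{"type":"array","items":{"type":"array"}},"grip_force":{"type":"number"}},"required":["rows"]}

```bash
ls; mkdir -p pics
cat > h.py <<'E'
from station import *
import numpy as np, cv2
from scipy.spatial.transform import Rotation as R
def cal(n):
    c=get_calibration(n); f=210/np.tan(np.radians(c["vfov"])/2)
    return c,f
def rot(a):
    a=np.array(a,float)
    return a if a.shape==(3,3) else R.from_quat(a).as_matrix()
def cloud(c,f,d):
    v,u=np.mgrid[0:d.shape[0],0:d.shape[1]]
    p=np.stack([(u-c["cx"])/f*d,(v-c["cy"])/f*d,d],-1)
    return p@rot(c["attitude"]).T+np.array(c["xyz"])
E
python3 - <<'E'
from h import *
print(sense())
for n in("top","side"):
    c,f=cal(n);print(n,c,f)
    p,d=snapshot(n);cv2.imwrite(f"pics/{n}0.png",p[:,:,::-1]);np.savez(f"{n}0.npz",p=p,d=d)
E
```

```text
pics
{'t': 0.0, 'q': array([ 9.42490485e-01,  5.28455492e-01,  1.43390725e+00,  3.15893813e-05,
        1.18142723e+00, -1.78497500e-01]), 'qd': array([ 0.00101472, -0.00060862, -0.00033392, -0.0013191 , -0.00219992,
       -0.00048149]), 'tau': array([ 1.22808055e-03, -4.42344689e+01, -1.78028262e+01, -1.75279033e-04,
        8.23911570e-03,  1.29294762e-05]), 'tcp_pos': array([0.27128733, 0.56226708, 0.23833861]), 'tool_rot': array([ 2.23018673e-01,  9.74813554e-01, -1.00473628e-03, -4.44710786e-04]), 'force': array([ 0.6602176 , -0.09352277, -0.11445013]), 'ft_torque': array([-0.0115416 ,  0.02164198, -0.06343667]), 'gripper_force': 0.0, 'finger_gap': 1.0039308759244376}
top {'vfov': 52.056501962485676, 'cx': 276.97036497370897, 'cy': 207.02873961341064, 'xyz': array([0.37587372, 0.03772715, 1.29913123]), 'attitude': array([ 0.71682688, -0.69510204,  0.04614416, -0.02937849])} 430.02552767386294
side {'vfov': 55.98768035847624, 'cx': 276.80401962640155, 'cy': 205.81911293941545, 'xyz': array([-0.04976356, -1.0114625 ,  0.82825005]), 'attitude': array([ 0.83488588, -0.21351361,  0.1330654 , -0.48956216])} 395.0550129163851
```

View pics/top0.png

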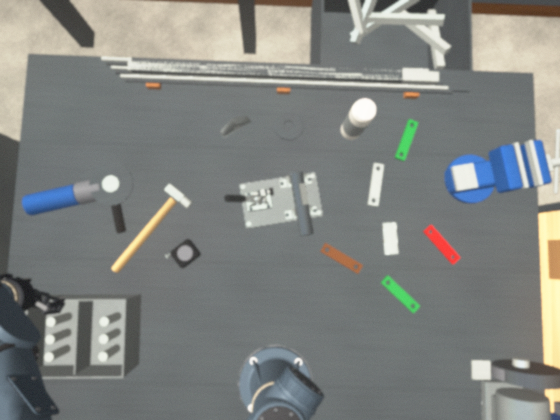

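View pics/side0.png

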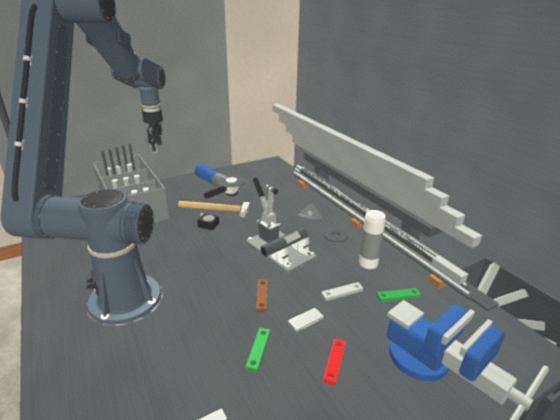

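The top view shows the bar (two holes) at (375,185), the offcut at (390,238), the shaft at (305,205) and the clamp handle at (237,198). The side view agrees. Next I measure the bar and shaft.

Run:
```python
from h import *
z=np.load("top0.npz");p,d=z["p"],z["d"];c,f=cal("top");P=cloud(c,f,d)
hsv=cv2.cvtColor(p,cv2.COLOR_RGB2HSV)
def plane(uv,h):
    r=np.c_[(uv[:,0]-c["cx"])/f,(uv[:,1]-c["cy"])/f,np.ones(len(uv))]@rot(c["attitude"]).T;o=np.array(c["xyz"])
    return o+r*((h-o[2])/r[:,2])[:,None]
m=((hsv[...,1]<60)&(hsv[...,2]>140)).astype(np.uint8)
for nm,(x0,y0,x1,y1),h in(("bar",(362,155,388,212),.012),("off",(378,216,404,262),.010)):
    s=np.zeros_like(m);s[y0:y1,x0:x1]=m[y0:y1,x0:x1]
    cs,_=cv2.findContours(s,cv2.RETR_EXTERNAL,cv2.CHAIN_APPROX_NONE);k=max(cs,key=cv2.contourArea)[:,0,:].astype(float)
    w=plane(k,h);r=cv2.minAreaRect((w[:,:2]*1000).astype(np.float32));print(nm,r, "medz",np.median(P[...,2][s>0]))
print("bench z",np.median(P[300:330,200:260,2]))
# fixture region
sub=P[160:245,225:330].reshape(-1,3)
sh=P[165:245,292:320].reshape(-1,3);sh=sh[(sh[:,2]>.08)&(sh[:,2]<.11)]
print("shaft",len(sh),sh.mean(0),sh.min(0),sh.max(0))
q=sh[sh[:,2]>.090];u,s,v=np.linalg.svd(q-q.mean(0));print(len(q),q.mean(0),v[0])
pl=sub[(sub[:,2]>.006)&(sub[:,2]<.018)];r=cv2.minAreaRect((pl[:,:2]*1000).astype(np.float32));print("plate",r)
ri=sub[(sub[:,2]>.064)&(sub[:,2]<.074)];print("vtop",len(ri),ri.mean(0))
big=cv2.resize(p[150:260,215:345],None,fx=6,fy=5.4,interpolation=cv2.INTER_CUBIC)
z2=np.load("side0.npz")["p"][170:280,235:335]
cv2.imwrite("pics/crop.png",np.hstack([cv2.resize(p[160:250,220:330],(400,330),interpolation=2),cv2.resize(z2,(400,330*1),interpolation=2)])[:,:,::-1])
```

```text
bar ((594.96337890625, -289.0250549316406), (39.570274353027344, 137.91058349609375), 82.32582092285156) medz 0.00873603713987936
off ((431.9549560546875, -333.6802673339844), (103.02186584472656, 50.16008758544922), 4.086739540100098) medz 0.007545064474459795
bench z -0.0012129354460623798
shaft 820 [ 0.51603216 -0.05692049  0.09087774] [ 0.42897108 -0.0905907   0.08004041] [ 0.60928627 -0.02901134  0.1013927 ]
498 [ 0.51678528 -0.05590227  0.09380679] [-0.98023426 -0.19783623  0.00127032]
plate ((530.1170043945312, 11.218658447265625), (247.53402709960938, 302.3568115234375), 0.5385740399360657)
vtop 106 [ 0.54432886 -0.04832455  0.06913956]
```

View pics/crop.png

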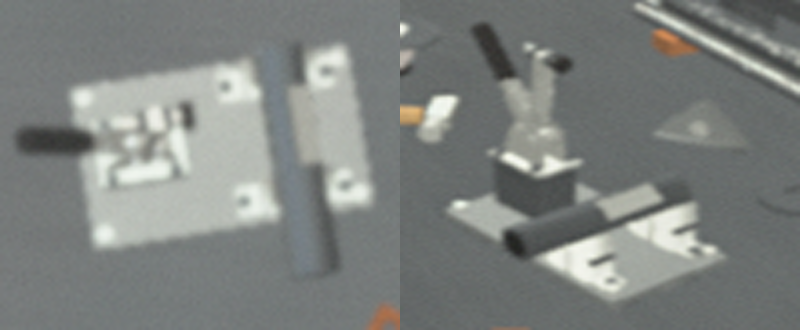

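The crop shows the flat on the shaft's right side (world −y), centred at about (305,120) in the left half. The free end points towards the robot. I'm moving the wrist over the fixture for a closer look.

Call:
play_rows --rows '[[[0,0,-7],[0,0,-20],0],[[0,0,-7],[0,0,-20],0],[[0,0,-7],[0,0,-20],0],[[0,0,-7],[0,0,-20],0],[[0,0,-7],[0,0,-20],0],[[0,0,0],[-1.5,-35,-5],0],[[0,0,0],[-1.5,-35,-5],0],[[0,0,0],[-1.5,-35,-5],0],[[0,0,0],[-1.5,-35,-5],0],[[0,0,0],[-1.5,-35,-5],0],[[0,0,0],[-1.5,-35,-5],0],[[0,0,0],[-1.5,-35,-5],0]]'

```text
t: 1.1
tcp_pos: [0.321, 0.3209, 0.3741]
tool_rot: [-0.081, 0.997, -0.0, -0.0]
force: [1.1, 0.0, 0.4]
finger_gap: 0.996
gripper_force: 0.0
```

Call:
play_rows --rows '[[[0,0,0],[-1.5,-35,-5],0],[[0,0,0],[-1.5,-35,-5],0],[[0,0,0],[-1.5,-35,-5],0],[[0,0,0],[-1.5,-35,-5],0],[[0,0,0],[-1.5,-35,-5],0],[[0,0,0],[-1.5,-35,-5],0],[[0,0,0],[-1.5,-35,0],0],[[0,0,0],[-1.5,-35,0],0],[[0,0,0],[-1.5,-35,0],0],[[0,0,0],[-1.5,-35,0],0],[[0,0,0],[-1.5,-35,0],0],[[0,0,0],[0,0,0],0]]'

```text
t: 2.1
tcp_pos: [0.4008, -0.0602, 0.4041]
tool_rot: [-0.077, 0.997, -0.002, 0.0]
force: [-0.2, 1.0, 0.2]
finger_gap: 1.001
gripper_force: 0.0
```

Run:
```python
from h import *
s=sense();print(s["t"],s["tcp_pos"],s["tool_rot"],s["q"])
c,f=cal("wrist");p,d=snapshot("wrist");print(c,f)
np.savez("w1.npz",p=p,d=d,c=np.array(c,dtype=object),f=f)
cv2.imwrite("pics/w1.png",p[:,:,::-1])
```

```text
2.1 [ 0.40081996 -0.06017815  0.40405276] [-7.71061251e-02  9.97021488e-01 -1.66510632e-03  1.57959004e-04] [-0.42438223  0.03103494  1.68385993 -0.0027979   1.42482018 -2.14913987]
{'vfov': 63.45096556784033, 'cx': 284.91884758910624, 'cy': 205.07704602285853, 'xyz': array([ 0.32075524, -0.07103943,  0.53950318]), 'attitude': array([0.64213283, 0.75001505, 0.11914679, 0.10462743])} 339.6809643258544
```

View pics/w1.png

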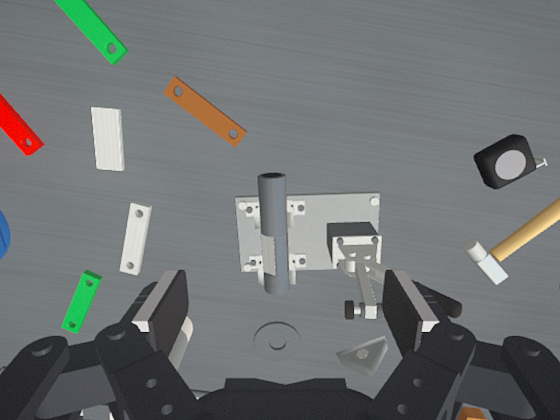

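The wrist view shows the shaft from (272,178) to (277,290), the flat on its left side at about (268,250), the bar from (139,207) to (128,272) with holes, and the offcut at (107,138). Now I fit the cylinder axis, the flat's normal and the bar.

```bash
cat > m.py <<'E'
from h import *
from scipy.optimize import least_squares
def shaft(P,p,box,ang=None,verbose=True):
    x0,y0,x1,y1=box
    A=P[y0:y1,x0:x1].reshape(-1,3);C=p[y0:y1,x0:x1].reshape(-1,3).astype(float)
    return A,C
E
python3 - <<'E'
from m import *
z=np.load("w1.npz",allow_pickle=True);p,d=z["p"],z["d"];c=z["c"].item();f=float(z["f"]);P=cloud(c,f,d)
print("bench",np.median(P[150:180,380:440,2]),"plate",np.median(P[200:240,305:325,2]))
A=P[170:300,250:300].reshape(-1,3);C=p[170:300,250:300].reshape(-1,3).astype(int)
g=C.mean(1);k=(A[:,2]>.072)&(A[:,2]<.11);A=A[k];g=g[k];print(len(A))
# cylinder fit: y = a + b*x ; z0 ; r=.02
dark=g<135
print("gray pct",np.percentile(g,[5,25,50,75,95]))
def res(t,A): 
    a,b,z0=t;n=(A[:,1]-a-b*(A[:,0]-.52))/np.hypot(1,b)
    return np.hypot(n,A[:,2]-z0)-.02
D=A[dark]
s=least_squares(res,[-.057,.15,.076],args=(D,),loss="soft_l1",f_scale=.001);print(s.x,np.degrees(np.arctan(s.x[1])),np.std(res(s.x,D)))
a,b,z0=s.x;yaw=np.arctan(b);ux=np.array([np.cos(yaw),np.sin(yaw),0]);uy=np.array([-ux[1],ux[0],0]);o=np.array([.52,a,z0])
L=(A-o)@ux;print("ends",np.percentile(L,[.3,99.7]))
r=res(s.x,A);fl=(r<-.0015)&(g>140);
F=A[fl];print("flat n",len(F));x=(F-o)@ux;print("flat x",np.percentile(x,[1,50,99]))
yz=np.c_[(F-o)@uy,F[:,2]-z0];m=yz.mean(0);v=np.linalg.svd(yz-m)[2][1];v*=np.sign(v@m);print("normal",v,"angle from up",np.degrees(np.arctan2(-v[0],v[1])),"dist",m@v,"centroid ang",np.degrees(np.arctan2(-m[0],m[1])))
# bar
hsv=cv2.cvtColor(p,cv2.COLOR_RGB2HSV);M=((hsv[...,1]<50)&(hsv[...,2]>150)).astype(np.uint8)
for nm,(x0,y0,x1,y1),h in(("bar",(112,195,160,285),.012),("plate",(228,185,390,285),.012)):
    S=np.zeros_like(M);S[y0:y1,x0:x1]=M[y0:y1,x0:x1]
    cs=max(cv2.findContours(S,0,1)[0],key=cv2.contourArea)[:,0].astype(float)
    rr=np.c_[(cs[:,0]-c["cx"])/f,(cs[:,1]-c["cy"])/f,np.ones(len(cs))]@rot(c["attitude"]).T;w=c["xyz"]+rr*((h-c["xyz"][2])/rr[:,2])[:,None]
    print(nm,cv2.minAreaRect((w[:,:2]*1000).astype(np.float32)))
# plate extents in frame from cloud
B=P[180:290,225:395].reshape(-1,3);B=B[(B[:,2]>.007)&(B[:,2]<.017)]
X=(B-o)@ux;Y=(B-o)@uy;print("plate X",np.percentile(X,[.5,99.5]),"Y",np.percentile(Y,[.5,99.5]))
E
```

```text
bench 0.000983032633918024 plate 0.013015469476939767
3248
gray pct [ 81.33333333 114.33333333 132.33333333 137.66666667 172.33333333]
[-0.05872791  0.19124535  0.07689548] 10.82681858585647 0.002040360902915823
ends [-0.09079963  0.08864292]
flat n 308
flat x [-0.00256111  0.02689309  0.05527079]
normal [-0.59770439  0.80171657] angle from up 36.70566297770708 dist 0.016506929919101975 centroid ang 36.591340215552194
bar ((593.0004272460938, -288.48101806640625), (35.11558532714844, 134.89022827148438), 82.02953338623047)
plate ((542.606689453125, 42.63846206665039), (163.25942993164062, 152.283935546875), 11.191067695617676)
plate X [-0.04038777  0.09450257] Y [-0.06425571  0.16831483]
```

```bash
cat >> h.py <<'E'
YAW=np.radians(10.9); F0=np.array([.545,-.0539,0])
RF=R.from_euler("z",YAW).as_matrix()
DOWN=RF@np.diag([-1,1,-1.])   # tool x=-xf, y=yf, z down
def f2w(p): return F0+RF@np.array(p,float)
def w2f(p): return RF.T@(np.array(p)-F0)
def plan(pos,Rt,fr=None):
    s=sense();Rn=rot(s["tool_rot"]);Rt=np.array(Rt)
    rv=np.degrees(R.from_matrix(Rn.T@Rt).as_rotvec());dv=np.array(pos)-s["tcp_pos"]
    print("t",round(s["t"],2),"turn",rv.round(1),"shift(new axes)",(Rt.T@dv*1e3).round(1),"shift(old axes)",(Rn.T@dv*1e3).round(1),"F",s["force"].round(1))
def tx(a,R0=DOWN): return R0@R.from_euler("x",a,degrees=True).as_matrix()
E
python3 - <<'E'
from h import *
T=tx(-18);c=f2w([-.090,0,.076]);plan(c+T[:,2]*-.090,T)
E
```

```text
t 2.15 turn [-18.    0.3  -2. ] shift(new axes) [ -53.2 -124.1  214.4] shift(old axes) [-55.2 -49.9 242.2] F [0.9 0.2 0.1]
```

Call:
play_rows --rows '[[[-6,0.1,-0.7],[0,0,0],0],[[-6,0.1,-0.7],[0,0,0],0],[[-6,0.1,-0.6],[0,0,0],0],[[0,0,0],[-6.6,-15.5,26.8],0],[[0,0,0],[-6.6,-15.5,26.8],0],[[0,0,0],[-6.6,-15.5,26.8],0],[[0,0,0],[-6.6,-15.5,26.8],0],[[0,0,0],[-6.6,-15.5,26.8],0],[[0,0,0],[-6.6,-15.5,26.8],0],[[0,0,0],[-6.6,-15.5,26.8],0],[[0,0,0],[-6.6,-15.5,26.8],0]]'

```text
t: 3.07
tcp_pos: [0.4614, -0.0938, 0.1608]
tool_rot: [-0.097, 0.983, 0.156, -0.016]
force: [0.8, -1.2, -0.5]
finger_gap: 1.0
gripper_force: 0.0
```

Run:
```python
from h import *
T=tx(-18);c=f2w([-.090,0,.076]);plan(c+T[:,2]*.012,T);print(sense()["q"])
c,f=cal("wrist");p,d=snapshot("wrist");cv2.imwrite("pics/w2.png",p[:,:,::-1])
```

```text
t 3.07 turn [ 0.  -0.1  0.4] shift(new axes) [ 0.3 -4.  99.8] shift(old axes) [ 0.1 -4.  99.8] F [ 0.8 -1.2 -0.5]
[-0.58049896  0.51684401  1.80219964  0.25504178  1.06146567 -2.50046842]
```

View pics/w2.png

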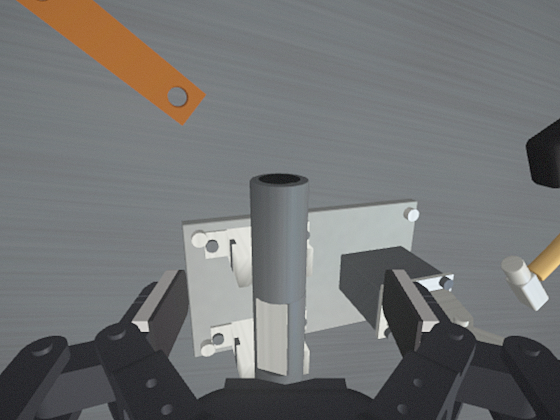

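The wrist view shows the shaft centred between the open jaws at about (280,230), clear of the V-block. I go down, close and roll it.

Call:
play_rows --rows '[[[0,0,0],[0,-1,20],0],[[0,0,0],[0,-1,20],0],[[0,0,0],[0,-1,20],0],[[0,0,0],[0,-1,20],0],[[0,0,0],[0,0,12],0],[[0,0,0],[0,0,8],0],[[0,0,0],[0,0,0],0]]'

```text
t: 3.7
tcp_pos: [0.4551, -0.0668, 0.0654]
tool_rot: [-0.097, 0.983, 0.157, -0.017]
force: [0.4, 0.1, -0.5]
finger_gap: 0.998
gripper_force: 0.0
```

Call:
play_rows --rows '[[[0,0,0],[0,0,0],0.3],[[0,0,0],[0,0,0],0.4],[[0,0,0],[0,0,0],0.5],[[0,0,0],[0,0,0],0.6],[[0,0,0],[0,0,0],0.6],[[0,0,0],[0,0,0],0.6],[[0,0,0],[0,0,0],0.6]]' --grip_force 40

```text
t: 4.28
tcp_pos: [0.4561, -0.0683, 0.0668]
tool_rot: [-0.096, 0.983, 0.156, -0.015]
force: [-0.0, 1.3, 6.7]
finger_gap: 0.452
gripper_force: 41.2
```

Run:
```python
from h import *
T=tx(-18);c=f2w([-.090,0,.076]);plan(c+T[:,2]*.012,T);s=sense();print(s["q"],s["finger_gap"],s["gripper_force"],s["ft_torque"])
```

```text
t 4.28 turn [ 0.1 -0.1  0.3] shift(new axes) [-0.   0.3  2.4] shift(old axes) [-0.   0.2  2.4] F [-0.   1.3  6.7]
[-0.54315526  0.67798906  1.88934727  0.3207301   0.81586023 -2.55828148] 0.45153711966011045 41.17060840129852 [ 0.26552829  0.07064347 -0.09895526]
```

Call:
play_rows --rows '[[[4,0,0],[0,-0.7,0],0.6],[[4,0,0],[0,-0.7,0],0.6],[[4,0,0],[0,-0.7,0],0.6],[[4,0,0],[0,-0.7,0],0.6],[[0,0,0],[0,0,0],0.6]]'

```text
t: 4.7
tcp_pos: [0.4565, -0.0709, 0.0665]
tool_rot: [-0.099, 0.995, 0.015, -0.001]
force: [-4.0, -5.5, 4.8]
finger_gap: 0.451
gripper_force: 42.1
```

Call:
play_rows --rows '[[[4,0,0],[0,-0.7,0],0.6],[[4,0,0],[0,-0.7,0],0.6],[[4,0,0],[0,-0.7,0],0.6],[[4,0,0],[0,-0.7,0],0.6],[[4.7,0,0],[0,-0.8,0],0.6],[[0,0,0],[0,0,0],0.6],[[0,0,0],[0,0,0],0.6]]'

```text
t: 5.28
tcp_pos: [0.4567, -0.0743, 0.0665]
tool_rot: [-0.097, 0.985, -0.145, 0.013]
force: [-2.1, 4.0, 9.9]
finger_gap: 0.458
gripper_force: 43.2
```

```bash
cat > fl.py <<'E'
from m import *
def flat(n="wrist"):
    c,f=cal(n);p,d=snapshot(n);P=cloud(c,f,d).reshape(-1,3);g=p.reshape(-1,3).mean(1)
    Q=(P-F0)@RF
    k=(abs(Q[:,0])<.027)&(abs(Q[:,1])<.020)&(Q[:,2]>.075)&(Q[:,2]<.105);F=Q[k];G=g[k]
    t=np.median(F,0)
    b=F[(G>140)]
    A=np.c_[b[:,1],b[:,0],np.ones(len(b))]
    for _ in range(4):
        w=np.linalg.lstsq(A,b[:,2],rcond=None)[0];r=b[:,2]-A@w;m=abs(r)<2*np.std(r);b=b[m];A=A[m]
    print("flat n",len(b),"y",np.percentile(b[:,1],[2,98]).round(4),"zmid",np.mean(b[:,2]).round(4),"ang from up to -y",np.degrees(np.arctan(w[0])).round(2),"slope x",np.degrees(np.arctan(w[1])).round(2))
    k=(abs(Q[:,1])<.025)&(Q[:,2]>.075)&(Q[:,2]<.105)&(G.mean()>0);D=Q[k];print("x range",np.percentile(D[:,0],[.5,99.5]).round(4))
    return p
E
python3 - <<'E'
from fl import *
s=sense();print(s["force"],s["ft_torque"],R.from_matrix(DOWN.T@rot(s["tool_rot"])).as_rotvec(degrees=True),w2f(s["tcp_pos"]),s["q"])
cv2.imwrite("pics/w3.png",flat()[:,:,::-1])
E
```

```text
[-2.12469283  3.96690579  9.87108716] [ 0.19290962 -0.01139176 -0.16245524] [16.80063134  0.07423055 -0.33252167] [-0.09054451 -0.00333811  0.06649811] [-0.23698206  0.64472318  2.03211979 -0.68479279  0.42924897 -1.38180102]
  return _methods._mean(a, axis=axis, dtype=dtype,
  ret = um.true_divide(
  ret = _var(a, axis=axis, dtype=dtype, out=out, ddof=ddof,
  arrmean = um.true_divide(arrmean, div, out=arrmean,
  ret = ret.dtype.type(ret / rcount)
Traceback (most recent call last):
  File "fl.py", line 11, in flat
    print("flat n",len(b),"y",np.percentile(b[:,1],[2,98]).round(4),"zmid",np.mean(b[:,2]).round(4),"ang from up to -y",np.degrees(np.arctan(w[0])).round(2),"slope x",np.degrees(np.arctan(w[1])).round(2))
                              ~~~~~~~~~~~~~^^^^^^^^^^^^^^^
IndexError: index -1 is out of bounds for axis 0 with size 0
```

Call:
play_rows --rows '[[[0,0,0],[0,0,0],0.4],[[0,0,0],[0,0,0],0],[[0,0,0],[0,0,0],0],[[0,0,0],[0,0,0],0],[[0,0,0],[0,0,-20],0],[[0,0,0],[0,0,-30],0],[[0,0,0],[0,0,-35],0],[[-5.5,0,0],[0,0,-35],0],[[-5.5,0,0],[0,0,-35],0],[[-5.8,0,0],[0,0,-35],0],[[0,0,0],[0,0,0],0],[[0,0,0],[0,0,0],0]]'

```text
t: 6.33
tcp_pos: [0.4497, -0.0335, 0.2451]
tool_rot: [-0.095, 0.995, -0.01, 0.0]
force: [-0.0, 0.9, 0.1]
finger_gap: 1.002
gripper_force: 0.0
```

Run:
```python
from fl import *
s=sense();print(w2f(s["tcp_pos"]),s["q"])
flat();p=flat();flat("top");flat("side")
cv2.imwrite("pics/w3.png",p[:,:,::-1])
```

```text
[-0.08975169  0.03805666  0.24512457] [-0.31072538  0.28393284  1.84744376 -0.02225376  1.00139875 -2.05970944]
flat n 1123 y [-0.0116  0.0122] zmid 0.0936 ang from up to -y 1.61 slope x 0.09
x range [-0.1169  0.0618]
flat n 1123 y [-0.0114  0.0121] zmid 0.0936 ang from up to -y 1.29 slope x 0.06
x range [-0.1169  0.0619]
flat n 60 y [-0.0151  0.0139] zmid 0.0906 ang from up to -y 5.97 slope x -5.69
x range [0.0049 0.0624]
flat n 69 y [-0.0149  0.0115] zmid 0.0924 ang from up to -y 2.02 slope x -0.01
x range [-0.1179  1.1125]
```

View pics/w3.png

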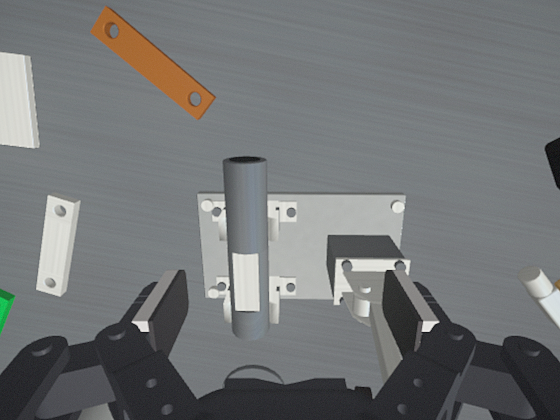

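The wrist view shows the flat facing nearly up at about (245,281), with the shaft still seated in both V-blocks. I check the remaining tilt against the plate plane, and the flat's extents.

Run:
```python
from fl import *
c,f=cal("wrist");p,d=snapshot("wrist");P=cloud(c,f,d).reshape(-1,3);g=p.reshape(-1,3).mean(1);Q=(P-F0)@RF
k=(abs(Q[:,0])<.06)&(Q[:,1]>.032)&(Q[:,1]<.08)&(abs(Q[:,2]-.012)<.004);B=Q[k]
w=np.linalg.lstsq(np.c_[B[:,:2],np.ones(k.sum())],B[:,2],rcond=None)[0];print("plate slope xy deg",np.degrees(w[:2]),B[:,2].mean())
k=(abs(Q[:,2]-.012)<.004);B=Q[k&(Q[:,1]>.03)&(abs(Q[:,1])<.18)&(abs(Q[:,0])<.1)];print("plate x",np.percentile(B[:,0],[.5,99.5]),"ymax",np.percentile(B[:,1],99.5))
B=Q[k&(Q[:,1]<-.03)&(Q[:,1]>-.1)&(abs(Q[:,0])<.1)];print("ymin",np.percentile(B[:,1],.5))
k=(abs(Q[:,1])<.01)&(abs(Q[:,2]-.0935)<.003)&(g>150);print("flat x",np.percentile(Q[k,0],[.5,50,99.5]))
# axis y from cylinder fit at free part
k=(Q[:,0]>-.115)&(Q[:,0]<-.04)&(abs(Q[:,1])<.025)&(Q[:,2]>.078)&(Q[:,2]<.11);D=Q[k]
r=least_squares(lambda t:np.hypot(D[:,1]-t[0]-t[2]*(D[:,0]+.08),D[:,2]-t[1])-.02,[0,.076,0],loss="soft_l1",f_scale=.001).x;print("axis y,z,dyaw",r[:2],np.degrees(r[2]))
T=tx(0);plan(f2w([-.09,0,.076])+T[:,2]*.010-T[:,2]*.09,T)
# bar
hsv=cv2.cvtColor(p,cv2.COLOR_RGB2HSV);M=((hsv[...,1]<50)&(hsv[...,2]>150)).astype(np.uint8);S=np.zeros_like(M);S[190:300,30:85]=M[190:300,30:85]
cs=max(cv2.findContours(S,0,1)[0],key=cv2.contourArea)[:,0].astype(float)
rr=np.c_[(cs[:,0]-c["cx"])/f,(cs[:,1]-c["cy"])/f,np.ones(len(cs))]@rot(c["attitude"]).T;q=c["xyz"]+rr*((.012-c["xyz"][2])/rr[:,2])[:,None]
print(cv2.minAreaRect((q[:,:2]*1000).astype(np.float32)))
```

```text
plate slope xy deg [-0.04144663 -0.6950894 ] 0.013136999404106746
plate x [-0.06587414  0.06837818] ymax 0.16873766777408308
ymin -0.06450575379862357
flat x [-0.03215844 -0.00188818  0.03002161]
axis y,z,dyaw [0.00027097 0.07683882] 0.019782366625605417
t 6.58 turn [-0.9 -0.6  0.2] shift(new axes) [ -2.2 -40.8  85.5] shift(old axes) [ -3.  -39.5  86.1] F [-0.3 -0.7  0.5]
((592.047607421875, -287.2070617675781), (37.199581146240234, 136.81199645996094), 82.1800765991211)
```

Call:
play_rows --rows '[[[-0.9,-0.6,0.2],[-0.5,-10,20],0],[[0,0,0],[-0.5,-10,20],0],[[0,0,0],[-0.6,-10,22],0],[[0,0,0],[-0.6,-10.5,23.5],0],[[0,0,0],[0,0,0],0],[[0,0,0],[0,0,25],0],[[0,0,0],[0,0,25],0],[[0,0,0],[0,0,25],0],[[0,0,0],[0,0,15],0.2],[[0,0,0],[0,0,0],0.4],[[0,0,0],[0,0,0],0.6],[[0,0,0],[0,0,0],0.6]]'

```text
t: 7.58
tcp_pos: [0.4587, -0.0711, 0.0687]
tool_rot: [-0.095, 0.996, -0.0, 0.002]
force: [-1.2, 9.9, 9.2]
finger_gap: 0.455
gripper_force: 34.8
```

Call:
play_rows --rows '[[[0,0,0],[0,0,0],0.6],[[0,0,0],[0,0,0],0.6],[[0,0,0],[0,0,0],0.6]]'

```text
t: 7.83
tcp_pos: [0.4585, -0.071, 0.0688]
tool_rot: [-0.094, 0.996, -0.0, 0.002]
force: [-0.6, 6.9, 1.9]
finger_gap: 0.455
gripper_force: 41.5
```

Run:
```python
from h import *
s=sense();print(R.from_matrix(DOWN.T@rot(s["tool_rot"])).as_rotvec(degrees=True),w2f(s["tcp_pos"]),s["finger_gap"],s["gripper_force"],s["force"])
```

```text
[ 0.05900608 -0.28069487  0.07390431] [-0.08816955 -0.00041259  0.06881987] 0.45453149746329546 41.54248774051666 [-0.63976826  6.91234262  1.871598  ]
```

Call:
play_rows --rows '[[[1.5,0,0],[0,-0.3,0],0.6],[[1.5,0,0],[0,-0.3,0],0.6],[[0,0,0],[0,0,0],0.6],[[0,0,0],[0,0,0],0.6]]'

```text
t: 8.17
tcp_pos: [0.4583, -0.0715, 0.0687]
tool_rot: [-0.095, 0.995, -0.026, 0.005]
force: [-0.9, 7.5, 5.3]
finger_gap: 0.453
gripper_force: 42.2
```

Run:
```python
from h import *
s=sense();print(R.from_matrix(DOWN.T@rot(s["tool_rot"])).as_rotvec(degrees=True),w2f(s["tcp_pos"]),s["finger_gap"],s["gripper_force"],s["force"])
```

```text
[ 3.04826965 -0.2396806   0.03257041] [-0.08847766 -0.00089664  0.06871808] 0.4526713616567629 42.22200036048889 [-0.93249166  7.53878821  5.34898427]
```

Call:
play_rows --rows '[[[-0.8,0,0],[0,0,0],0.6],[[0,0,0],[0,0,0],0.6],[[0,0,0],[0,0,0],0.3],[[0,0,0],[0,0,0],0],[[0,0,0],[0,0,0],0],[[0,0,0],[0,0,0],0],[[0,0,0],[0,0,-25],0],[[0,0,0],[0,0,-37],0],[[0,0,0],[0,0,-37],0],[[0,0,0],[0,0,-38],0],[[0,0,0],[0,0,-38],0],[[0,0,0],[0,0,0],0]]'

```text
t: 9.17
tcp_pos: [0.4609, -0.0672, 0.2495]
tool_rot: [-0.094, 0.995, -0.023, 0.011]
force: [1.0, -1.4, 0.3]
finger_gap: 1.0
gripper_force: 0.0
```

Run:
```python
from fl import *
for i in range(2):
    flat()
    c,f=cal("wrist");p,d=snapshot("wrist");P=cloud(c,f,d).reshape(-1,3);Q=(P-F0)@RF
    for y0,y1 in((.03,.08),(-.2,-.08)):
        h=.012 if y0>0 else 0
        k=(abs(Q[:,0])<.06)&(Q[:,1]>y0)&(Q[:,1]<y1)&(abs(Q[:,2]-h)<.004);B=Q[k]
        w=np.linalg.lstsq(np.c_[B[:,:2],np.ones(k.sum())],B[:,2],rcond=None)[0];print("ref slope",np.degrees(w[:2]))
# bar target: grasp from above, jaws across the width
bp=np.array([.5925,-.2877,0]);ang=[82.2]
s=sense();print(s["q"],w2f(s["tcp_pos"]),w2f(bp))
```

```text
flat n 1114 y [-0.0106  0.0127] zmid 0.0935 ang from up to -y -1.34 slope x 0.08
x range [-0.1174  0.0613]
ref slope [-0.05512261 -0.7190095 ]
ref slope [ 0.04372203 -0.03662867]
flat n 1154 y [-0.0106  0.013 ] zmid 0.0935 ang from up to -y -1.32 slope x 0.01
x range [-0.1173  0.0614]
ref slope [-0.05727424 -0.83564194]
ref slope [ 0.02348672 -0.02770842]
[-0.36568908  0.29804335  1.83729248 -0.0381744   0.98402015 -2.1046337 ] [-0.08980739  0.00549439  0.24183044] [ 0.00243252 -0.23856398  0.        ]
```

The flat now sits within about 1° of up, and the bar will confirm it later over its longer span. Next is the bar: I turn the tool so the camera ends up on the side away from the clamp.

Call:
play_rows --rows '[[[-2.3,0,7],[0,0,-10],0],[[0,0,7],[0,0,0],0],[[0,0,7],[0,0,0],0],[[0,0,7],[0,0,0],0],[[0,0,7],[0,0,0],0],[[0,0,7],[0,0,0],0],[[0,0,7],[0,0,0],0],[[0,0,7],[0,0,0],0],[[0,0,7],[0,0,0],0],[[0,0,7],[0,0,0],0],[[0,0,7],[0,0,0],0],[[0,0,7],[0,0,0],0]]'

```text
t: 10.37
tcp_pos: [0.4553, -0.065, 0.2504]
tool_rot: [0.597, 0.802, 0.001, -0.0]
force: [0.0, -0.2, 0.0]
finger_gap: 0.998
gripper_force: 0.0
```

Call:
play_rows --rows '[[[0,0,7],[0,0,0],0],[[0,0,7],[0,0,0],0],[[0,0,7],[0,0,0],0],[[0,0,7],[0,0,0],0],[[0,0,7],[0,0,0],0],[[0,0,7],[0,0,0],0],[[0,0,7],[0,0,0],0],[[0,0,7],[0,0,0],0],[[0,0,7],[0,0,0],0],[[0,0,7],[0,0,0],0],[[0,0,7],[0,0,0],0],[[0,0,7],[0,0,0],0]]'

```text
t: 11.37
tcp_pos: [0.4553, -0.065, 0.2504]
tool_rot: [0.98, 0.197, 0.001, -0.001]
force: [-0.1, -0.2, 0.6]
finger_gap: 0.998
gripper_force: 0.0
```

```bash
cat >> h.py <<'E'
def yaw(a): # tool down, tool y axis at world angle a (deg)
    y=np.array([np.cos(np.radians(a)),np.sin(np.radians(a)),0]);z=np.array([0,0,-1.]);return np.c_[np.cross(y,z),y,z]
E
python3 - <<'E'
from h import *
plan([.593,-.288,.25],yaw(-97.8))
s=sense();print(s["q"])
E
```

```text
t 11.37 turn [-0.1 -0.1 30.5] shift(new axes) [166.7 202.3   0.4] shift(old axes) [4.110e+01 2.589e+02 2.000e-01] F [-0.1 -0.2  0.6]
[-0.38720522  0.28959951  1.81884769  0.00307403  1.0324783   0.78627364]
```

Call:
play_rows --rows '[[[0,0,6.1],[0,0,0],0],[[0,0,6.1],[0,0,0],0],[[0,0,6.1],[0,0,0],0],[[0,0,6.1],[0,0,0],0],[[0,0,6.1],[0,0,0],0],[[0,0,0],[27.8,33.7,0],0],[[0,0,0],[27.8,33.7,0],0],[[0,0,0],[27.8,33.7,0],0],[[0,0,0],[27.8,33.7,0],0],[[0,0,0],[27.8,33.7,0],0],[[0,0,0],[27.8,33.7,0],0],[[0,0,0],[0,0,0],0]]'

```text
t: 12.37
tcp_pos: [0.5921, -0.2847, 0.2499]
tool_rot: [0.998, -0.067, 0.004, 0.001]
force: [0.4, -0.1, 0.2]
finger_gap: 0.996
gripper_force: 0.0
```

Run:
```python
from h import *
c,f=cal("wrist");p,d=snapshot("wrist");cv2.imwrite("pics/w4.png",p[:,:,::-1])
P=cloud(c,f,d);g=p.mean(2);hsv=cv2.cvtColor(p,cv2.COLOR_RGB2HSV)
near=(np.hypot(P[...,0]-.593,P[...,1]+.288)<.085)&(P[...,2]>.007)&(P[...,2]<.02)&(hsv[...,1]<50)&(g>130)
cs,hi=cv2.findContours(near.astype(np.uint8),cv2.RETR_CCOMP,cv2.CHAIN_APPROX_NONE)
def pl(k,h=.012):
    r=np.c_[(k[:,0]-c["cx"])/f,(k[:,1]-c["cy"])/f,np.ones(len(k))]@rot(c["attitude"]).T;return (c["xyz"]+r*((h-c["xyz"][2])/r[:,2])[:,None])[:,:2]*1e3
for k,h in zip(cs,hi[0]):
    if cv2.contourArea(k)>30: print(h[3],cv2.contourArea(k),cv2.boundingRect(k),cv2.minAreaRect(pl(k[:,0].astype(float)).astype(np.float32)))
plan([.593,-.288,.25],yaw(-97.8))
```

```text
-1 2994.5 (276, 108, 28, 116) ((593.2007446289062, -289.3068542480469), (30.073881149291992, 130.11643981933594), 82.19915771484375)
0 106.0 (283, 205, 13, 12) ((544.6666259765625, -282.7178039550781), (13.547093391418457, 13.645669937133789), 38.65720748901367)
0 148.5 (282, 115, 15, 15) ((643.0692138671875, -296.001220703125), (14.265932083129883, 14.976615905761719), 36.83842849731445)
t 12.42 turn [-0.1 -0.2  0.1] shift(new axes) [ 4.1  6.7 -0.4] shift(old axes) [ 4.1  6.7 -0.4] F [-0.4  1.3 -0.5]
```

View pics/w4.png

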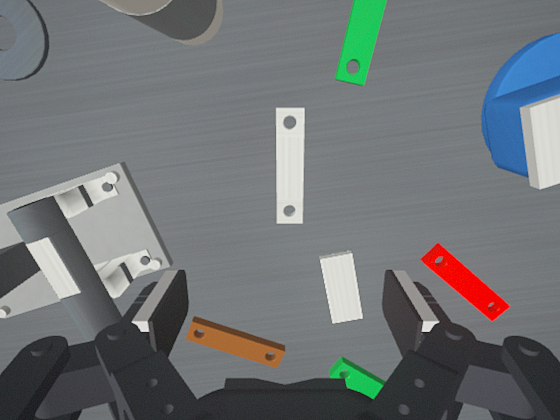

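The wrist view shows the bar at (290,165) with both holes, the offcut at (340,287) and nothing near the bar. The fitted size is 130.1 x 30.1 mm.

Run:
```python
from h import *
for i in range(2): print(sense()["tcp_pos"])
plan([.5932,-.2893,.011],yaw(-97.8))
```

```text
[ 0.58984673 -0.28081548  0.24962808]
[ 0.58984673 -0.28081548  0.24962808]
t 12.42 turn [-0.1 -0.2  0.1] shift(new axes) [  4.5   8.  238.6] shift(old axes) [  3.6   8.4 238.6] F [-0.4  1.3 -0.5]
```

Call:
play_rows --rows '[[[0,0,0],[0,0,25],0],[[0,0,0],[0,0,40],0],[[0,0,0],[0,0,40],0],[[0,0,0],[0,0,40],0],[[0,0,0],[0,0,25],0],[[0,0,0],[0,0,0],0.3],[[0,0,0],[0,0,0],0.3],[[0,0,0],[0,0,0],0.3]]'

```text
t: 13.08
tcp_pos: [0.5907, -0.2769, 0.0842]
tool_rot: [0.998, -0.065, 0.004, -0.0]
force: [-0.1, -0.9, 0.3]
finger_gap: 0.701
gripper_force: 0.0
```

Run:
```python
from h import *
plan([.5932,-.2893,.011],yaw(-97.8));print(sense()["tcp_pos"],sense()["finger_gap"])
```

```text
t 13.08 turn [-0.1 -0.4  0.4] shift(new axes) [ 4.2 11.9 73.2] shift(old axes) [ 3.6 12.  73.3] F [-0.1 -0.9  0.3]
[ 0.59068343 -0.27693136  0.08424439] 0.7014198890043806
```

Call:
play_rows --rows '[[[-0.1,-0.4,0.4],[2,6,20],0.3],[[0,0,0],[2,6,20],0.3],[[0,0,0],[0,0,15],0.3],[[0,0,0],[0,0,0],0.3],[[0,0,0],[0,0,0],0.3]]'

```text
t: 13.5
tcp_pos: [0.5935, -0.2899, 0.0302]
tool_rot: [0.998, -0.069, 0.001, 0.001]
force: [-0.7, 0.2, 0.2]
finger_gap: 0.699
gripper_force: 0.0
```

Run:
```python
from h import *
plan([.5932,-.2893,.011],yaw(-97.8));print(sense()["tcp_pos"],sense()["finger_gap"],sense()["q"])
```

```text
t 13.5 turn [ 0.1 -0.1 -0.1] shift(new axes) [-0.4 -0.5 19.2] shift(old axes) [-0.4 -0.5 19.2] F [-0.7  0.2  0.2]
[ 0.59347986 -0.28985016  0.03018633] 0.6993609183436884 [-6.22876868e-01  8.39522369e-01  1.46945661e+00 -9.21606542e-04
  8.30881201e-01  1.08573459e+00]
```

Call:
play_rows --rows '[[[0,0,0],[-0.4,-0.5,10],0.3],[[0,0,0],[0,0,9],0.3],[[0,0,0],[0,0,0],0.5],[[0,0,0],[0,0,0],0.7],[[0,0,0],[0,0,0],0.8],[[0,0,0],[0,0,0],0.8],[[0,0,0],[0,0,0],0.8]]' --grip_force 50

```text
t: 14.08
tcp_pos: [0.5927, -0.2893, 0.01]
tool_rot: [0.998, -0.069, 0.0, 0.001]
force: [-1.3, 0.1, 1.6]
finger_gap: 0.331
gripper_force: 51.0
```

Call:
play_rows --rows '[[[0,0,0],[0,0,-5],0.8],[[0,0,0],[0,0,-15],0.8],[[0,0,0],[0,0,-20],0.8],[[0,0,0],[0,0,-30],0.8],[[0,0,0],[0,0,-30],0.8],[[0,0,0],[0,0,-30],0.8],[[0,0,0],[0,0,-20],0.8],[[0,0,0],[0,0,0],0.8]]'

```text
t: 14.75
tcp_pos: [0.5954, -0.2905, 0.1659]
tool_rot: [0.998, -0.068, 0.005, 0.003]
force: [1.6, -0.2, -3.7]
finger_gap: 0.335
gripper_force: 50.5
```

Run:
```python
from h import *
s=sense();print(s["finger_gap"],s["gripper_force"],s["q"],s["tcp_pos"])
# bar in the hand: measure its plane and centre in the tool frame
c,f=cal("wrist");Rn=rot(s["tool_rot"]);p,d=snapshot("wrist");P=(cloud(c,f,d)-s["tcp_pos"])@Rn
hsv=cv2.cvtColor(p,cv2.COLOR_RGB2HSV)
m=(abs(P[...,2])<.03)&(abs(P[...,0])<.09)&(abs(P[...,1])<.03)&(hsv[...,1]<50)&(p.mean(2)>130);Q=P[m];print(len(Q),np.percentile(Q,[1,50,99],axis=0))
cv2.imwrite("pics/w5.png",p[:,:,::-1])
plan(f2w([-.001,0.0003,.17]),yaw(10.9))
```

```text
0.3348368760157949 50.518450140953064 [-6.22116889e-01  6.55919981e-01  1.40694500e+00 -5.10068913e-04
  1.06775432e+00  1.08596792e+00] [ 0.59535325 -0.29050158  0.16587828]
17462 [[-0.05552644 -0.02009938 -0.02620222]
 [ 0.01270402 -0.00087687 -0.00283812]
 [ 0.06612123  0.01808632  0.0057154 ]]
t 14.8 turn [   0.4   -0.  -108.8] shift(new axes) [241.1  -4.6  -7.1] shift(old axes) [ -81.8 -226.8   -8.3] F [ 0.  -1.1 -4.3]
```

View pics/w5.png

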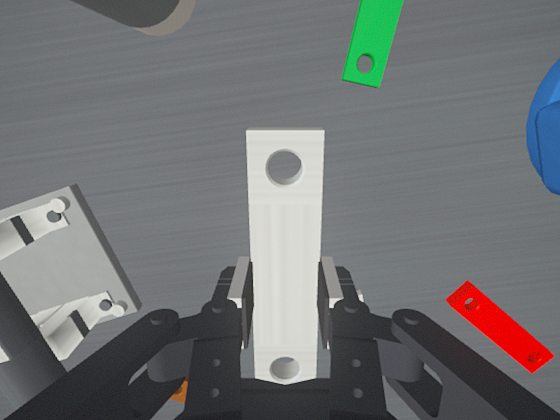

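The wrist view shows the bar gripped at its middle, square to the pads, with its end at (285,130) and both holes visible. I turn it and carry it over the shaft.

Call:
play_rows --rows '[[[0.4,0,6],[0,0,0],0.8],[[0,0,6],[0,0,0],0.8],[[0,0,6],[0,0,0],0.8],[[0,0,6],[0,0,0],0.8],[[0,0,6],[0,0,0],0.8],[[0,0,6],[0,0,0],0.8],[[0,0,6],[0,0,0],0.8],[[0,0,6],[0,0,0],0.8],[[0,0,6],[0,0,0],0.8],[[0,0,6],[0,0,0],0.8],[[0,0,6],[0,0,0],0.8],[[0,0,5.2],[0,0,0],0.8]]'

```text
t: 15.8
tcp_pos: [0.5909, -0.2877, 0.1568]
tool_rot: [0.77, -0.638, -0.005, -0.003]
force: [1.0, 0.2, -5.8]
finger_gap: 0.333
gripper_force: 50.5
```

Run:
```python
from h import *
plan(f2w([-.001,0.0003,.17]),yaw(190.9));print(sense()["q"])
```

```text
t 15.8 turn [ 0.1  0.6 -0.3] shift(new axes) [-238.5    1.9  -13.2] shift(old axes) [-238.7    3.   -10.8] F [ 1.   0.2 -5.8]
[-0.62526922  0.66702336  1.41343778  0.00645786  1.06980213  2.32733419]
```

Call:
play_rows --rows '[[[0.1,0.6,-0.3],[-15,0.2,-3],0.8],[[0,0,0],[-20,0.2,-3],0.8],[[0,0,0],[-22,0.2,-3],0.8],[[0,0,0],[-22,0.2,-3],0.8],[[0,0,0],[-22,0.2,-1],0.8],[[0,0,0],[-22,0.2,0],0.8],[[0,0,0],[-22,0.2,0],0.8],[[0,0,0],[-22,0.2,0],0.8],[[0,0,0],[-22,0.2,0],0.8],[[0,0,0],[-20,0.1,0],0.8],[[0,0,0],[-15,0,0],0.8],[[0,0,0],[-9,0,0],0.8]]'

```text
t: 16.8
tcp_pos: [0.5433, -0.0585, 0.1702]
tool_rot: [0.773, -0.634, 0.001, 0.001]
force: [-0.3, -0.7, -4.2]
finger_gap: 0.337
gripper_force: 50.5
```

Call:
play_rows --rows '[[[0,0,0],[0,0,0],0.8],[[0,0,0],[0,0,0],0.8]]'

```text
t: 16.97
tcp_pos: [0.5454, -0.0608, 0.1713]
tool_rot: [0.773, -0.634, 0.003, 0.0]
force: [-0.0, -0.1, -3.3]
finger_gap: 0.33
gripper_force: 50.5
```

Run:
```python
from h import *
plan(f2w([-.001,0.0003,.125]),yaw(190.9));print(sense()["q"])
```

```text
t 16.97 turn [-0.2 -0.3  0.4] shift(new axes) [-7.1  0.1 46.3] shift(old axes) [-7.4  0.2 46.2] F [-0.  -0.1 -3.3]
[-0.31329852  0.51626844  1.69520737 -0.00322929  0.92489499  2.63318481]
```

Call:
play_rows --rows '[[[-0.2,-0.3,0.4],[-3.6,0,20],0.8],[[0,0,0],[-3.6,0,16],0.8],[[0,0,0],[0,0,10],0.8],[[0,0,0],[0,0,10],0.8],[[0,0,0],[0,0,8],0.8],[[0,0,0],[0,0,0],0.8],[[0,0,0],[0,0,0],0.8]]'

```text
t: 17.55
tcp_pos: [0.5442, -0.0541, 0.1074]
tool_rot: [0.771, -0.637, -0.0, -0.0]
force: [-0.1, -0.5, -3.3]
finger_gap: 0.337
gripper_force: 50.4
```

Run:
```python
from h import *
plan(f2w([-.001,0.0003,.102]),yaw(190.9));s=sense();print(s["tcp_pos"][2],s["ft_torque"])
```

```text
t 17.55 turn [ 0.   0.1 -0.1] shift(new axes) [-0.4  0.2  5.4] shift(old axes) [-0.4  0.2  5.4] F [-0.1 -0.5 -3.3]
0.10739107193237249 [0.01190691 0.00634213 0.02700929]
```

Call:
play_rows --rows '[[[0,0,0],[-0.4,0,2],0.8],[[0,0,0],[0,0,2],0.8],[[0,0,0],[0,0,1],0.8],[[0,0,0],[0,0,0.5],0.8],[[0,0,0],[0,0,0],0.8]]'

```text
t: 17.97
tcp_pos: [0.5442, -0.0533, 0.1025]
tool_rot: [0.771, -0.637, 0.0, -0.0]
force: [0.5, -0.1, -3.3]
finger_gap: 0.33
gripper_force: 50.6
```

Call:
play_rows --rows '[[[0,0,0],[0,0,0.8],0.8],[[0,0,0],[0,0,0],0.8]]'

```text
t: 18.13
tcp_pos: [0.5442, -0.0533, 0.1023]
tool_rot: [0.771, -0.637, 0.0, -0.0]
force: [-1.3, 0.5, 2.9]
finger_gap: 0.338
gripper_force: 51.2
```

Call:
play_rows --rows '[[[0,0,0],[0,0,1],0.8],[[0,0,0],[0,0,0.5],0.8],[[0,0,0],[0,0,0],0.8],[[0,0,0],[0,0,0],0.8]]'

```text
t: 18.47
tcp_pos: [0.5442, -0.0533, 0.1021]
tool_rot: [0.771, -0.637, 0.001, -0.001]
force: [-3.3, 0.6, 14.0]
finger_gap: 0.331
gripper_force: 52.4
```

Run:
```python
from h import *
s=sense();print(s["force"],s["ft_torque"],w2f(s["tcp_pos"]),R.from_matrix(yaw(190.9).T@rot(s["tool_rot"])).as_rotvec(degrees=True))
```

```text
[-3.33005241  0.62485474 14.00862023] [-0.01072198  0.67275846 -0.03964841] [-0.00064218  0.00071497  0.10214059] [0.08301168 0.00602743 0.04024426]
```

Call:
play_rows --rows '[[[0,0,0],[0,0,-1],0.8],[[0,0,0],[0,0,0],0.6],[[0,0,0],[0,0,0],0.4],[[0,0,0],[0,0,0],0.3],[[0,0,0],[0,0,0],0.3],[[0,0,0],[0,0,-10],0.3],[[0,0,0],[0,0,-20],0.3],[[0,0,0],[0,0,-30],0.3],[[0,0,0],[0,0,-40],0.3],[[0,0,0],[10,0,-40],0.3],[[0,0,0],[30,0,-20],0.3],[[0,0,0],[0,0,0],0.3]]'

```text
t: 19.47
tcp_pos: [0.5564, -0.0976, 0.2677]
tool_rot: [0.77, -0.638, 0.008, -0.002]
force: [1.3, -0.6, -0.9]
finger_gap: 0.697
gripper_force: 0.0
```

```bash
cat > bar.py <<'E'
from h import *
def bar(n="wrist",save=None):
    c,f=cal(n);p,d=snapshot(n);P=cloud(c,f,d);Q=(P-F0)@RF;hsv=cv2.cvtColor(p,cv2.COLOR_RGB2HSV)
    m=(abs(Q[...,0])<.03)&(abs(Q[...,1])<.08)&(Q[...,2]>.098)&(Q[...,2]<.112)&(hsv[...,1]<60)&(p.mean(2)>110)
    B=Q[m];w=np.linalg.lstsq(np.c_[B[:,:2],np.ones(len(B))],B[:,2],rcond=None)[0];print("bar n",len(B),"z",B[:,2].mean(),"slope x,y deg",np.degrees(w[:2]))
    k=max(cv2.findContours(m.astype(np.uint8),0,1)[0],key=cv2.contourArea)[:,0].astype(float)
    r=np.c_[(k[:,0]-c["cx"])/f,(k[:,1]-c["cy"])/f,np.ones(len(k))]@rot(c["attitude"]).T;q=c["xyz"]+r*((.104-c["xyz"][2])/r[:,2])[:,None]
    print("rect in fixture",cv2.minAreaRect(((q-F0)@RF*1e3)[:,:2].astype(np.float32)))
    k=(abs(Q[...,0])<.035)&(Q[...,2]>.11);H=Q[k];print("clamp pts",len(H), np.percentile(H,[2,50,98],axis=0).round(3) if len(H) else "")
    if save: cv2.imwrite(save,p[:,:,::-1])
E
python3 - <<'E'
from bar import *
print(w2f(sense()["tcp_pos"]));bar(save="pics/w6.png");bar("top");bar("side")
E
```

```text
[ 0.00292993 -0.04511469  0.26768543]
bar n 3811 z 0.10508803162826374 slope x,y deg [ 0.08970034 -0.93889242]
rect in fixture ((-0.5773115158081055, -0.8377532958984375), (30.15123748779297, 130.50070190429688), 0.015701893717050552)
clamp pts 21294 [[-0.033 -0.123  0.127]
 [ 0.001 -0.055  0.338]
 [ 0.034  0.109  0.404]]
bar n 234 z 0.10295786957601975 slope x,y deg [ 0.6812875  -0.46691058]
rect in fixture ((-1.608922004699707, 41.32015609741211), (29.74666976928711, 49.61650466918945), 0.47049006819725037)
clamp pts 4645 [[-0.034 -0.662  0.117]
 [-0.006 -0.04   0.567]
 [ 0.032  0.175  0.618]]
bar n 234 z 0.103676773345542 slope x,y deg [ 0.61302279 -0.44494281]
rect in fixture ((0.5933876037597656, -4.9018096923828125), (136.62579345703125, 42.781654357910156), 89.1781234741211)
clamp pts 4523 [[-0.034 -0.678  0.119]
 [-0.008 -0.056  0.422]
 [ 0.032  1.263  0.742]]
```

View pics/w6.png

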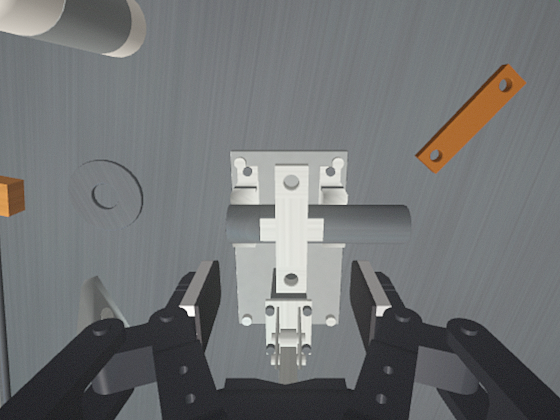

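The wrist view shows the bar at (291,230) square across the shaft, with the flat visible on both sides at y 223. The fit puts it 0.6 mm and 1.1 mm off the flat's middle, square, with a tilt below 1°. I close the fingers, rise and turn, then go for the handle.

Call:
play_rows --rows '[[[0,0,-7],[0,0,-10],1],[[0,0,-7],[0,0,-10],1],[[0,0,-7],[0,0,-10],1],[[0,0,-7],[0,0,-10],1],[[0,0,-7],[0,0,-10],1],[[0,0,-7],[0,0,-10],1],[[0,0,-7],[0,0,0],1],[[0,0,-7],[0,0,0],1],[[0,0,-7],[0,0,0],1],[[0,0,-7],[0,0,0],1],[[0,0,-7],[0,0,0],1],[[0,0,-7],[0,0,0],1]]'

```text
t: 20.62
tcp_pos: [0.5501, -0.0914, 0.3187]
tool_rot: [0.999, 0.046, -0.002, -0.002]
force: [-0.2, 1.0, -0.3]
finger_gap: -0.0
gripper_force: 0.0
```

Run:
```python
from h import *
plan(f2w([0,.1677,.32]),yaw(280.9));s=sense();print(w2f(s["tcp_pos"]),s["q"],s["finger_gap"])
# handle: dark points on the far side of the pivot, from the fixed cameras
for n in("top","side"):
    c,f=cal(n);p,d=snapshot(n);Q=((cloud(c,f,d)-F0)@RF).reshape(-1,3);g=p.reshape(-1,3).mean(1)
    k=(abs(Q[:,0])<.012)&(Q[:,1]>.15)&(Q[:,1]<.27)&(Q[:,2]>.13)&(Q[:,2]<.28)&(g<90);B=Q[k];print(n,len(B))
    if len(B)>8:
        for q in B[np.argsort(B[:,1])][::max(1,len(B)//6)]: print(q.round(3),np.degrees(np.arctan2(q[2]-.128,q[1]-.124)).round(1))
```

```text
t 20.62 turn [-0.2  0.2 -5.7] shift(new axes) [   2.  -205.5   -1.3] shift(old axes) [ -18.3 -204.7   -0.5] F [-0.2  1.  -0.3]
[-0.00203285 -0.03778486  0.31873406] [-3.65576906e-01  3.53317704e-01  1.49905835e+00  1.16355754e-03
  1.29462130e+00  1.11351684e+00] -3.659212704857809e-05
top 124
[0.004 0.156 0.181] 59.2
[0.004 0.166 0.197] 59.1
[0.001 0.173 0.209] 58.7
[0.004 0.18  0.212] 56.4
[0.004 0.187 0.224] 56.8
[0.003 0.193 0.236] 57.4
[0.005 0.201 0.232] 53.5
side 100
[0.006 0.153 0.18 ] 60.9
[0.008 0.161 0.192] 60.1
[0.008 0.168 0.197] 57.7
[0.004 0.174 0.208] 57.9
[0.005 0.18  0.225] 60.1
[-0.004  0.186  0.213] 54.1
[0.007 0.195 0.234] 56.4
```

Call:
play_rows --rows '[[[-0.2,0.2,-5.7],[0,0,0],1],[[0,0,0],[0.5,-20,0],1],[[0,0,0],[0.5,-25,0],1],[[0,0,0],[0.5,-25,0],1],[[0,0,0],[0.5,-25,0],1],[[0,0,0],[0.5,-25,0],1],[[0,0,0],[0.5,-25,0],1],[[0,0,0],[0.5,-25,0],1],[[0,0,0],[0.5,-20,0],1],[[0,0,0],[0.5,-15.5,0],1],[[0,0,0],[0,0,0],1],[[0,0,0],[0,0,0],1]]'

```text
t: 21.72
tcp_pos: [0.5174, 0.1109, 0.3194]
tool_rot: [0.996, 0.092, 0.001, 0.001]
force: [-0.4, -0.0, 0.7]
finger_gap: 0.002
gripper_force: 0.0
```

Run:
```python
from h import *
plan(f2w([0.003,.1677,.245]),yaw(280.9));s=sense();print(w2f(s["tcp_pos"]),s["q"],s["finger_gap"])
```

```text
t 21.72 turn [ 0.2 -0.1 -0.4] shift(new axes) [-1.1 -0.6 74.4] shift(old axes) [-1.2 -0.8 74.4] F [-0.4 -0.   0.7]
[0.00407155 0.16708021 0.3193824 ] [ 1.29927588e-03  3.07123347e-01  1.56910345e+00 -2.67666127e-03
  1.26355216e+00  1.38880280e+00] 0.0021924437851151856
```

Down to just above the grip, then press along the arc.

Call:
play_rows --rows '[[[0.2,0,-0.4],[-1,-0.5,20],1],[[0,0,0],[0,0,25],1],[[0,0,0],[0,0,20],1],[[0,0,0],[0,0,10],1],[[0,0,0],[0,0,5],1],[[0,0,0],[0,0,5],1],[[0,0,0],[0,0,0],1]]'

```text
t: 22.3
tcp_pos: [0.5177, 0.11, 0.235]
tool_rot: [0.995, 0.095, 0.001, -0.0]
force: [-0.4, -0.8, -0.4]
finger_gap: 0.001
gripper_force: 0.0
```

Run:
```python
from h import *
s=sense();print(w2f(s["tcp_pos"]),RF.T@s["force"])
```

```text
[0.00421491 0.1661363  0.23495185] [-0.54817475 -0.67605393 -0.39076115]
```

Call:
play_rows --rows '[[[0,0,0],[0,-1.5,5],1],[[0,0,0],[0,-5.2,4.2],1],[[0,0,0],[0,-5.2,4.2],1],[[0,0,0],[0,-5.2,4.2],1],[[0,0,0],[0,-5.2,4.2],1],[[0,0,0],[0,-3.8,5],1],[[0,0,0],[0,-3.8,5],1]]'

```text
t: 22.88
tcp_pos: [0.5129, 0.1407, 0.2048]
tool_rot: [0.995, 0.095, 0.003, -0.001]
force: [-1.1, -0.6, 6.7]
finger_gap: 0.002
gripper_force: 2.6
```

Run:
```python
from h import *
s=sense();print(w2f(s["tcp_pos"]),RF.T@s["force"])
```

```text
[0.00532404 0.19718074 0.20479863] [-1.23594478 -0.38929999  6.73009227]
```

Call:
play_rows --rows '[[[0,0,0],[-0.5,-3.8,5],1],[[0,0,0],[-0.5,-3.8,5],1],[[0,0,0],[-0.5,-2.8,6.1],1],[[0,0,0],[-0.5,-2.8,6.1],1],[[0,0,0],[0,-2.8,6.1],1],[[0,0,0],[0,-2.8,6.1],1],[[0,0,0],[0,-0.9,5],1],[[0,0,0],[0,-0.9,5],1],[[0,0,0],[0,-0.9,4],1]]'

```text
t: 23.63
tcp_pos: [0.5071, 0.1614, 0.1553]
tool_rot: [0.995, 0.095, 0.003, -0.001]
force: [1.9, 1.8, 5.3]
finger_gap: 0.002
gripper_force: 2.2
```

Run:
```python
from h import *
s=sense();print(w2f(s["tcp_pos"]),RF.T@s["force"])
```

```text
[0.00346522 0.21855834 0.15530797] [2.17409751 1.37432587 5.25627012]
```

Call:
play_rows --rows '[[[0,0,0],[0,-0.5,4],1],[[0,0,0],[0,-0.3,3],1],[[0,0,0],[0,0,2],1],[[0,0,0],[0,0,1],1],[[0,0,0],[0,0,0],1]]'

```text
t: 24.05
tcp_pos: [0.5057, 0.1614, 0.1449]
tool_rot: [0.995, 0.095, 0.001, -0.0]
force: [1.1, 2.2, 3.2]
finger_gap: -0.002
gripper_force: 1.7
```

Call:
play_rows --rows '[[[0,0,0],[0,0,1],1],[[0,0,0],[0,0,1],1],[[0,0,0],[0,0,0],1]]'

```text
t: 24.3
tcp_pos: [0.5057, 0.1614, 0.144]
tool_rot: [0.995, 0.095, 0.002, -0.001]
force: [-0.6, 2.8, 10.9]
finger_gap: -0.0
gripper_force: 5.5
```

Call:
play_rows --rows '[[[0,0,0],[0,0,1],1],[[0,0,0],[0,0,0],1]]'

```text
t: 24.47
tcp_pos: [0.5058, 0.1614, 0.1439]
tool_rot: [0.995, 0.095, 0.002, -0.0]
force: [-2.6, 2.3, 15.9]
finger_gap: -0.001
gripper_force: 8.7
```

Call:
play_rows --rows '[[[0,0,0],[0,0,1],1],[[0,0,0],[0,0,0],1]]'

```text
t: 24.63
tcp_pos: [0.5058, 0.1614, 0.1438]
tool_rot: [0.995, 0.095, 0.002, -0.0]
force: [-4.6, 1.9, 23.6]
finger_gap: 0.002
gripper_force: 11.8
```

Call:
play_rows --rows '[[[0,0,0],[0,0,1],1],[[0,0,0],[0,0,0],1]]'

```text
t: 24.8
tcp_pos: [0.5058, 0.1614, 0.1437]
tool_rot: [0.995, 0.095, 0.002, -0.0]
force: [-4.7, 1.8, 30.2]
finger_gap: 0.001
gripper_force: 15.0
```

The handle is firmly at its stop: z stays at 0.144 while the force climbs to 30 N. I retreat and verify.

Call:
play_rows --rows '[[[0,0,0],[0,0,-4],1],[[0,0,0],[0,0,-10],1],[[0,0,0],[0,0,-30],1],[[0,0,0],[0,0,-35],1],[[0,0,0],[0,0,-35],1],[[0,0,0],[0,0,-35],1],[[0,0,0],[0,-20,-20],1],[[0,0,0],[0,-35,0],1],[[0,0,0],[0,-35,0],1],[[0,0,0],[0,-35,0],1],[[0,0,0],[0,-20,0],1],[[0,0,0],[0,0,0],1]]'

```text
t: 25.8
tcp_pos: [0.4757, 0.3062, 0.3082]
tool_rot: [0.995, 0.097, -0.0, -0.0]
force: [-0.2, -0.1, 0.5]
finger_gap: -0.003
gripper_force: 0.0
```

Run:
```python
from bar import *
print(sense()["force"])
bar("top");bar("side")
a,_=snapshot("top");b,_=snapshot("side")
cv2.imwrite("pics/end.png",np.hstack([cv2.resize(a[160:250,220:330],(400,330),interpolation=2),cv2.resize(b[190:280,235:335],(400,330),interpolation=2)])[:,:,::-1])
for n in("top","side"):
    c,f=cal(n);p,d=snapshot(n);Q=((cloud(c,f,d)-F0)@RF).reshape(-1,3);g=p.reshape(-1,3).mean(1)
    k=(abs(Q[:,0])<.012)&(Q[:,1]>.17)&(Q[:,1]<.27)&(Q[:,2]>.09)&(Q[:,2]<.25)&(g<90);B=Q[k];print(n,len(B),np.polyfit(B[:,1],B[:,2],1),np.median(B[:,2]))
```

```text
[-0.17341823 -0.09178976  0.54346871]
bar n 304 z 0.10327819089180557 slope x,y deg [-0.3734173  -0.38215622]
rect in fixture ((-1.7255373001098633, 1.2500228881835938), (30.711166381835938, 129.75155639648438), 0.4686086177825928)
clamp pts 5890 [[-0.034 -0.66   0.118]
 [-0.003  0.323  0.618]
 [ 0.032  0.417  0.646]]
bar n 219 z 0.10374213331626315 slope x,y deg [ 2.8600879  -0.16428168]
rect in fixture ((-3.560894012451172, -4.05126953125), (37.891357421875, 134.3043975830078), 0.687436580657959)
clamp pts 4722 [[-0.033 -0.678  0.115]
 [-0.005  0.336  0.37 ]
 [ 0.032  1.263  0.648]]
top 144 [0.00457171 0.13277916] 0.13394665382019463
side 59 [0.02219957 0.12805304] 0.13381121819192507
```

View pics/end.png

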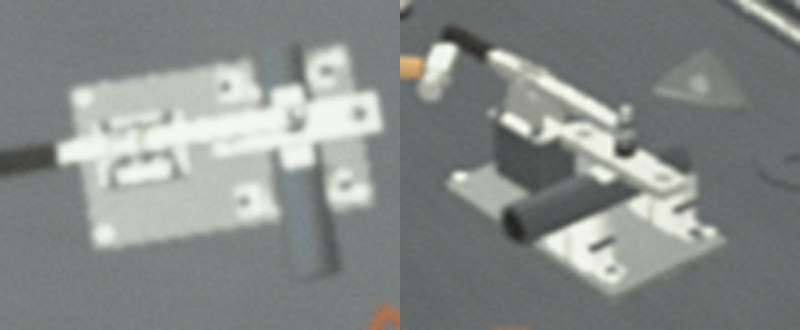

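The crop shows the clamp shut with its foot on the bar's middle at (625,140), the handle level at (470,45), and the bar square across the shaft and level within 0.4°. The hand is clear of everything.

```bash
python3 -c "
from station import *
print(sign_off())"
```

```text
the job is handed in; nothing more can be done
None
```

The job is done and handed in at about 26 s: the flat faces up to within about 1°, the bar lies square across its middle to about 1 mm, the clamp is fully shut on it, and the hand is clear.

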